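# Turn the air manifold in the slide-jaw fixture and snap the dust cap onto its bare stud

### The job

Slide the fixture's jaw back by its knob, turn the air manifold over by one face so that its bare stud points straight up instead of leaning, seat it flat on the bed again and slide the jaw fully shut on it. Then set the loose dust cap, mouth down, on the stud and press it straight down until it clicks, keep on pressing after the give until it is fully home, and finish with the hand still pressing the cap down firmly, not letting go. Leave the small cup, pen and sanding block lying where they are.

Things in the scene. Friction and masses are not known exactly. Their poses are not given: they have to be found in the camera images.
- fixture: Slide-jaw fixture (small grey vice), fixed. Origin: on the table top, midway between the shut jaws; x along the jaws, y from sliding to fixed jaw, z up. Base plate 84 (x) x 200 x 10 mm high; steel bed 48 mm wide in x, its top 35 mm above the table. Jaws 44 mm long in x, 22 thick, tops 66 mm above the table; fixed jaw's inner face at y = +23.2 mm, sliding jaw's at -23.2 mm when shut
- slide_jaw (a joint): how far the sliding jaw stands open, m: 0 shut (46.4 mm between the jaws, so the 46 mm bar just fits), 0.032 fully back. Opens towards the fixture's -y, against about 8 N of friction, and stays where it is left
- jaw_knob (a point): middle of the upright round black knob (24 mm across, 23 tall) on the sliding jaw's carriage, at fixture x = 0, y = -85 mm minus the joint value, 78 mm above the table. Below it a 14 mm stem, then the carriage, its top 49 mm above the table
- manifold: Loose steel air manifold, 0.6 kg: octagonal bar, 46 mm across flats, 60 mm long, flat ends to grip. Origin: middle of the bar (58 mm above the table when flat on the bed); x along the bar, z along the bare stud. Starts clamped, its x along the fixture's x, brass hose tail up, stud leaning 45 deg to the fixture's +y: turn it +45 deg about x to bring the stud up. It then leans the hose tail to -y
- stud_tip (a point): tip of the bare brass stud, on its axis, at manifold x = +7, y = 0, z = +56 mm. It stands 33 mm out of its flat: foot 18 mm across, 4 high; neck 12 mm; 17 mm collar 12 to 14.5 mm above the flat; cone to a plain 11 mm guide nose, tip rounded to 7 mm. The hose tail is the ribbed one: 9 to 12 mm thick, hexagon foot 17 mm, at x = -19 mm, its end 54 mm from the bar's axis
- stud_foot (a point): point on the stud's axis 1 mm above its flat (manifold x = +7, y = 0, z = +24 mm): where the cap's origin comes when the cap is fully home
- cap: Loose dark steel dust cap, 0.14 kg, round, ribbed, 36 mm across, 38 tall, standing mouth down. Origin: centre of its lower rim, z up. A 12.4 mm guide bore from 17.5 to 32 mm above the rim takes the stud's nose; below it sprung tongues carry a snap bead, 7 mm above the rim. On the stud it first rests with its rim 11 mm above the flat; pressing takes about 10 to 16 N over 3 mm, then it gives and clicks; home, rim 1 mm above the flat
- dose_cup: small clear plastic cup, 51 mm across, 35 mm tall, wider than the cap and open at the top: leave alone. Origin: centre of its underside
- marker: marker pen, 135 mm long, lying near the table's front edge: leave alone
- block: sanding block, 62 x 115 x 31 mm, near the front edge at the right: leave alone
Not all that is in view belongs to the job. There is more than one size of the manifold; the job needs the larger.

How it is judged:
By the outcome, as a careful person would: the job done as asked, in the order asked, and still so for the second after the job is handed in, while the arm keeps its last pose, push and grip.
It also fails if it takes over 72 s, if anything falls off the work surface, if the arm or the gripper's body presses on something with over 40 N, if the wrist force passes 120 N, or if a joint passes its speed limit or range.

### The arm

A 7-joint arm with a two-finger parallel gripper is mounted at the origin on a cart in front of the work surface, level with it; the furniture and walls round the work are solid. World frame = base frame: x ahead of the robot, y to its left, z up, the work surface at z = 0. Lengths are in mm, angles in rad, forces in N, time in s.
With the tool pointing down it reaches from about 425 to 825 mm from the base axis. Payload 3.6 kg.
Tool frame: the origin (TCP) lies where the fingers leave the gripper's body, on its centre line; the fingertips stand 84 mm ahead of it and the grasp point (between the pads) lies 65 mm ahead of it; z points along the fingers, y is the direction in which the jaws open and shut (so a half turn about z gives the same grasp; the last joint's range is limited). The gripper opens to 93 mm and grips with 3 to 60 N. Pads are 15 mm wide; open, the fingers measure 128 mm over their backs; the gripper's body (75 mm by 188 mm) begins 65 mm behind the grasp point.
Start: joints at [-1.254, 0.615, -0.013, 1.423, 0.008, 1.103, -0.04], TCP at [218.451, 612.166, 302.74] pointing down, gripper open.
Joint ranges: [-3.12, 3.12], [-0.3, 2.06], [-1.34, 1.32], [0.26, 2.42], [-1.36, 4.5], [0.01, 1.98], [-2.84, 2.84]. Speed limits (rad/s): [2.79, 2.79, 3.14, 3.14, 3.14, 3.14, 3.14].

### API

Orientations are given as a unit quaternion [w, x, y, z].
In Python, from bench import arm, vision, ticket gives the robot as it stands. The module is installed in compiled form; this text tells all that it offers.
- The arm moves only by the tool carry_out, never from a script. Its argument "deltas" is a list of rows, each a list of 5 numbers: the shift along the tool's x, y, z in m, then the turn about the tool's z in degrees, then the finger opening in m, from 0 to 0.093. In form: [[x, y, z, twist, grip], ...]. A call has 1 to 12 rows; each row shifts and turns the commanded pose from where the row before left it, along the tool's axes as they then stand; what a row does not reach is not made up. A row lasts 1/8 s, in which the tool goes at most 62.5 mm and 10.7 degrees, less where a joint would pass 70% of its speed; a pose out of reach is approached as far as the arm can. A call with a gripper value outside its range is refused whole. The fingers move at their own pace and stop on an object; the grip force is fixed at half the most. Time passes only in rows, so rows that do not move let the fingers close. It gives the time, the measured TCP pose, the force and the opening at its end, in the units of the state.
- arm.sense(): the state, without advancing time (a new reading comes with each control period).
- vision.snapshot(name): name is "side" or "top" or "wrist"; returns a dict with "frame" (420x560x3 uint8, red, green, blue), "camera_matrix" (3x3 intrinsics, pixels), "T" (4x4, takes a point from camera to world coordinates). Camera axes: x right, y down, z forward; pixel columns grow to the right and rows downward; lengths in mm; the calibration is good to about 2 mm. A picture is of the moment at which its call begins. There is no depth.
- ticket.sign_off(): hands the job in, once; it reports no verdict.
Trained networks look in the newest picture that a camera, given by its name, has taken for a name from the list of things; names that differ only in an ending like _2 or _b are one class to them, and where a whole thing is asked for, a point or a joint stands for the part that bears it (a point fixed in the world has none). Each returns a list of dicts, best first, with "confidence" (0 to 1); they miss things now and then, are a little off and sometimes report something else, mostly with a low value. They report only what shows in the picture. A call takes as long as a camera call. They do not tell look-alikes from the thing itself.
- vision.look_for(name, camera): "point" ([x, y, z] in mm, in the coordinates of the camera as it stood for that picture, good to about 4 mm: the middle of the surface that is visible of it).
- vision.tip_of(name, camera): "point" ([x, y, z] in mm, in the coordinates of the camera as it stood for that picture, good to about 4 mm: a listed point, or the origin of a listed thing).
The state is a dict: "time": time; "q": joint angles; "qd": joint speeds; "joint_torque": joint torques, N m; "tool_pos": TCP position; "ee_rot": TCP orientation; "contact_force": force on the tool from outside, world axes, zero at the start; "ft_torque": the same for the moment, N m; "gripper_width": finger opening in mm.
Only numpy, scipy, OpenCV 4.12 (cv2) and the standard library are available. Lean on these libraries where they do the work, as an engineer would, in place of code of your own. Each camera call takes 0.05 s, during which the arm holds its last target.

## Working session

There is one attempt and no reset: what is moved stays moved. The work goes in short steps, Python scripts to look and compute and a tool call to move; the robot and the scene stay as the last step left them, time stands still between calls to the robot, and variables do not carry over. Pictures are saved under pics/ and viewed, and the job is handed in when it is done.

Besides the shell and the picture viewer there is one more tool, called after "Request:" as a command line: name --pt "numbers of a row" for each row, then --argument value for the rest. carry_out: Moves the arm, as the interface text tells. Its arguments: {"type":"object","properties":{"deltas":{"type":"array","items":{"type":"array","items":{"type":"number"}}}},"required":["deltas"]}

```bash
mkdir -p pics
cat > h.py <<'E'
import numpy as np, cv2
from bench import arm, vision, ticket
from scipy.spatial.transform import Rotation as R
def snap(c,name):
    s=vision.snapshot(c); cv2.imwrite('pics/'+name+'.png',s['frame'][:,:,::-1]); return s
def proj(s,P):
    T=np.linalg.inv(s['T']); p=T[:3,:3]@np.array(P,float)+T[:3,3]; k=s['camera_matrix']@p; return k[:2]/k[2]
def ray_at_z(s,u,v,z):
    d=s['T'][:3,:3]@np.linalg.inv(s['camera_matrix'])@np.array([u,v,1.]); o=s['T'][:3,3]
    return o+d*(z-o[2])/d[2]
def w(s,p): return s['T'][:3,:3]@np.array(p)+s['T'][:3,3]
def tri(obs):
    A=np.zeros((3,3));b=np.zeros(3)
    for s,u,v in obs:
        d=s['T'][:3,:3]@np.linalg.inv(s['camera_matrix'])@np.array([u,v,1.]); d/=np.linalg.norm(d);M=np.eye(3)-np.outer(d,d)
        A+=M;b+=M@s['T'][:3,3]
    return np.linalg.solve(A,b)
E
python3 - <<'E'
from h import *
np.set_printoptions(precision=1,suppress=True)
st=arm.sense();print({k:st[k] for k in('time','tool_pos','ee_rot','contact_force','gripper_width')})
S={}
for c in('side','top','wrist'):
    s=S[c]=snap(c,c+'0');print(c,s['T'][:3,3],s['T'][:3,2])
    for n in('fixture','jaw_knob','manifold','stud_tip','stud_foot','cap','dose_cup','marker','block'):
        for f in('tip_of',) if n!='cap' else ('tip_of','look_for'):
            try:
                for r in getattr(vision,f)(n,c)[:4]:
                    P=w(s,r['point']);print(c,n,f,round(r['confidence'],2),P,proj(s,P))
            except Exception as e: print(c,n,e)
E
```

```text
{'time': 0.0, 'tool_pos': array([218.3, 611.6, 301.6]), 'ee_rot': array([-0. ,  0.2,  1. , -0. ]), 'contact_force': array([-0.1, -0.6,  0.3]), 'gripper_width': 93.02750584075388}
side [ 137.8 -497.3  613. ] [ 0.4  0.7 -0.6]
side fixture tip_of 0.85 [555.3  39.1   1.9] [314.9 240.9]
side jaw_knob tip_of 0.72 [532.4 -41.4  79.8] [331.1 239.4]
side manifold tip_of 0.95 [549.3  41.   58.3] [313.9 221.9]
side manifold tip_of 0.88 [ 515.7 -164.2   16.7] [359.8 306.8]
side stud_tip tip_of 0.97 [ 535.4 -185.4   48.1] [378.5 299.4]
side stud_tip tip_of 0.92 [569.3  76.4  93.3] [313.5 197.6]
side stud_foot tip_of 0.69 [564.6  54.   73.6] [316.9 210.9]
side cap tip_of 0.7 [530.2 332.8   2.4] [246. 180.]
side cap tip_of 0.3 [560.7  54.2  73.7] [315.3 211.3]
side cap look_for 0.76 [526.5 320.3  28.8] [246.5 174.3]
side marker tip_of 0.63 [368.   86.9   2.3] [229.7 256.6]
side block tip_of 0.74 [ 375.6 -159.8    2.1] [293.8 342.5]
side block tip_of 0.55 [549.5  37.4   2.5] [313.2 242. ]
top [ 308.2   94.3 1028.3] [ 0.2 -0.  -1. ]
top fixture tip_of 0.58 [550.3  38.8   2.8] [309.  182.4]
top jaw_knob tip_of 0.79 [536.1 -45.4  77.4] [351.5 180.6]
top manifold tip_of 0.93 [ 512.9 -171.9   20.9] [406.1 196.6]
top manifold tip_of 0.75 [548.2  40.1  63.3] [309.9 176.8]
top stud_tip tip_of 0.98 [ 538.3 -191.    48.6] [417.8 182.3]
top stud_tip tip_of 0.89 [569.2  74.2  97.1] [293.9 162.9]
top stud_foot tip_of 0.96 [ 521.1 -182.4   29.3] [411.8 192.1]
top stud_foot tip_of 0.88 [560.   55.7  74.3] [302.6 170. ]
top cap tip_of 0.6 [527.6 332.2  -3.9] [178.1 193.8]
top cap look_for 0.62 [523.9 328.5  35.1] [175.7 191.7]
top dose_cup tip_of 0.63 [478.8 240.   -0.5] [218.6 214.8]
top marker tip_of 0.61 [370.6  90.4   2. ] [286.5 263.4]
top block tip_of 0.63 [ 372.6 -164.9    0.4] [403.9 261.8]
top block tip_of 0.57 [527.4 327.5  -4.7] [180.3 193.9]
wrist [140.5 640.4 384.2] [ 0.3 -0.1 -1. ]
```

View pics/side0.png

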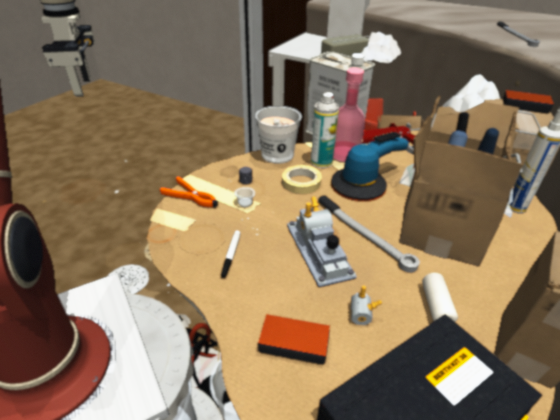

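View pics/top0.png

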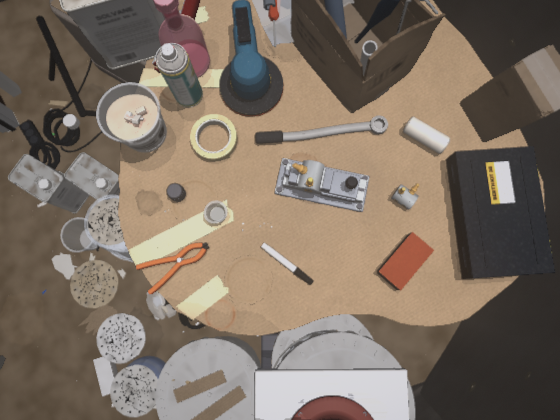

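View pics/wrist0.png

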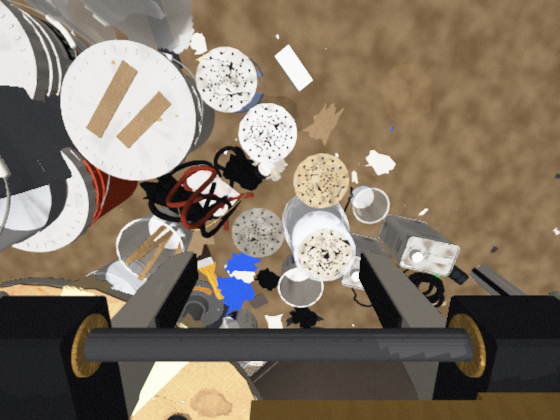

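The large manifold sits in the fixture (side px 314,215), and the small loose look-alike is at (362,308). The cap is the dark round object at (246,175). The clear cup at (245,197), the tape and the small bottles are not the cap. Next I check crops and the geometry.

Run:
```python
from h import *
np.set_printoptions(precision=3,suppress=True)
st=arm.sense();q=np.array(st['ee_rot']);print(q, 'axes cols\n',R.from_quat(q[[1,2,3,0]]).as_matrix())
a=cv2.imread('pics/side0.png');b=cv2.imread('pics/top0.png')
c=[cv2.resize(i,(400,300),interpolation=cv2.INTER_CUBIC) for i in(a[180:285,270:410],b[140:230,265:385],a[150:215,205:292],b[165:240,150:250])]
cv2.imwrite('pics/crop0.png',np.vstack([np.hstack(c[:2]),np.hstack(c[2:])]))
```

```text
[-0.     0.171  0.985 -0.   ] axes cols
 [[-0.942  0.336 -0.   ]
 [ 0.336  0.942 -0.   ]
 [ 0.    -0.    -1.   ]]
```

View pics/crop0.png

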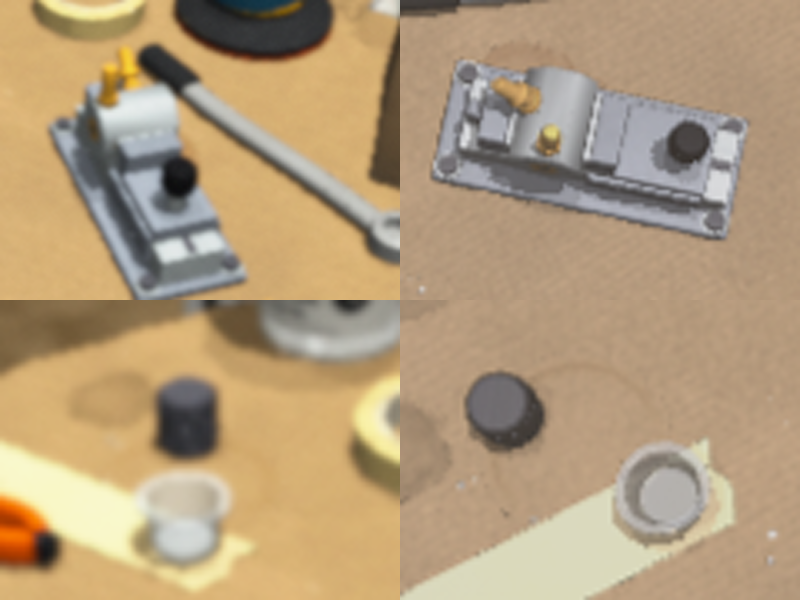

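Request:
carry_out --pt "0 0 0 -7.5 0.093" --pt "-0.032 -0.037 0 0 0.093" --pt "-0.032 -0.037 0 0 0.093" --pt "-0.032 -0.037 0 0 0.093" --pt "-0.032 -0.037 0 0 0.093" --pt "-0.032 -0.037 0 0 0.093" --pt "-0.032 -0.037 0 0 0.093" --pt "-0.032 -0.037 0 0 0.093" --pt "-0.032 -0.037 0 0 0.093" --pt "-0.032 -0.037 0 0 0.093" --pt "-0.032 -0.037 0 0 0.093" --pt "-0.032 -0.037 0 0 0.093"

```text
time: 3.15
tool_pos: [477.8, 138.9, 303.1]
ee_rot: [0.0, 0.106, 0.994, 0.0]
contact_force: [1.0, 0.7, 0.5]
gripper_width: 92.9
```

Request:
carry_out --pt "-0.03 -0.041 0 0 0.06" --pt "-0.03 -0.041 0 0 0.06" --pt "-0.03 -0.041 0 0 0.06" --pt "0 0 0 0 0.06" --pt "0 0 0 0 0.06"

```text
time: 3.78
tool_pos: [538.9, 1.8, 302.7]
ee_rot: [-0.0, 0.106, 0.994, 0.0]
contact_force: [0.5, 0.6, 0.3]
gripper_width: 59.9
```

Run:
```python
from h import *
np.set_printoptions(precision=1,suppress=True)
st=arm.sense();print(st['tool_pos'],st['ee_rot'])
s=snap('wrist','w1');print(s['T'])
for n in('fixture','jaw_knob','manifold','stud_tip','stud_foot'):
    for r in vision.tip_of(n,'wrist')[:3]:
        P=w(s,r['point']);print(n,round(r['confidence'],2),P,proj(s,P))
```

```text
[538.9   1.8 302.7] [-0.   0.1  1.   0. ]
[[  0.2   0.9   0.3 458. ]
 [  1.   -0.2  -0.1  19.3]
 [  0.    0.3  -1.  384.2]
 [  0.    0.    0.    1. ]]
fixture 0.68 [534.8 -43.4  76.4] [232.8 205.3]
jaw_knob 0.91 [533.4 -41.6  77.2] [234.  203.8]
manifold 0.83 [ 514.1 -166.9   19. ] [133.4 196.6]
manifold 0.79 [552.4  39.5  58.2] [315.3 200.3]
stud_tip 0.86 [571.2  71.6  99. ] [357.1 223.4]
stud_tip 0.61 [ 540.4 -189.4   46.8] [111.7 229.1]
stud_tip 0.6 [482.8 242.8   0.1] [476.3  91.8]
stud_foot 0.83 [560.4  57.8  72.9] [336.  207.8]
stud_foot 0.66 [ 519.6 -178.1   31.5] [121.1 205.9]
```

View pics/w1.png

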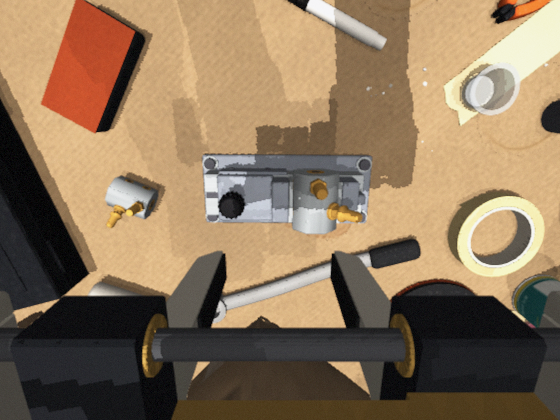

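Run:
```python
import cv2
a=cv2.imread('pics/w1.png')[140:250,190:390]
cv2.imwrite('pics/w1c.png',cv2.resize(a,(800,440),interpolation=cv2.INTER_CUBIC))
```

```text
(no output)
```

View pics/w1c.png

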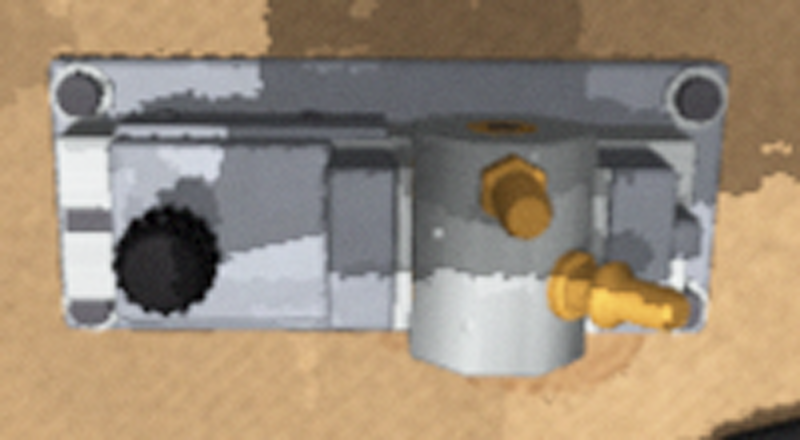

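Run:
```python
from h import *
np.set_printoptions(precision=2,suppress=True)
s=vision.snapshot('wrist')
A=ray_at_z(s,203.2,155.5,10);B=ray_at_z(s,371.7,156.2,10);d=(B-A)[:2];print(A,B,np.linalg.norm(d),np.degrees(np.arctan2(d[1],d[0])))
y=d/np.linalg.norm(d);x=np.array([y[1],-y[0]]);print('origin',(A+B)[:2]/2+42*x, 'exp knob',(A+B)[:2]/2+42*x-85*y)
print('knob',ray_at_z(s,231.7,204.5,89.5)) 
q=arm.sense()['ee_rot'];M=R.from_quat(q[[1,2,3,0]]).as_matrix();print(np.degrees(np.arctan2(M[1,1],M[0,1])))
```

```text
[486.07 -75.17  10.  ] [527.79 116.32  10.  ] 195.98403806636674 77.70834825942097
origin [547.97  11.63] exp knob [529.88 -71.42]
knob [530.73 -41.21  89.5 ]
77.95882702581557
```

Request:
carry_out --pt "-0.002 -0.022 0.02 0 0.046" --pt "-0.002 -0.022 0.04 0 0.046" --pt "0 0 0.045 0 0.046" --pt "0 0 0.03 0 0.046" --pt "0 0 0.012 0 0.046" --pt "0 0 0 0 0.046" --pt "0 0 0 0 0.046"

```text
time: 5.0
tool_pos: [534.7, -42.7, 157.0]
ee_rot: [0.001, 0.106, 0.994, 0.0]
contact_force: [0.2, -0.4, -0.4]
gripper_width: 46.2
```

Run:
```python
from h import *
s=snap('wrist','w2');s=snap('side','s2')
a=cv2.imread('pics/s2.png')[170:290,260:400];cv2.imwrite('pics/s2c.png',cv2.resize(a,(700,600),interpolation=cv2.INTER_CUBIC))
```

```text
(no output)
```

View pics/w2.png

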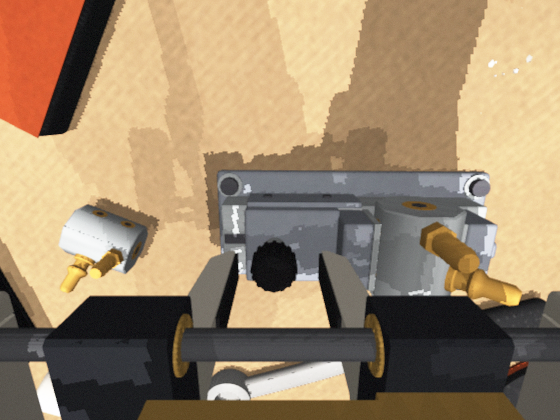

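View pics/s2c.png

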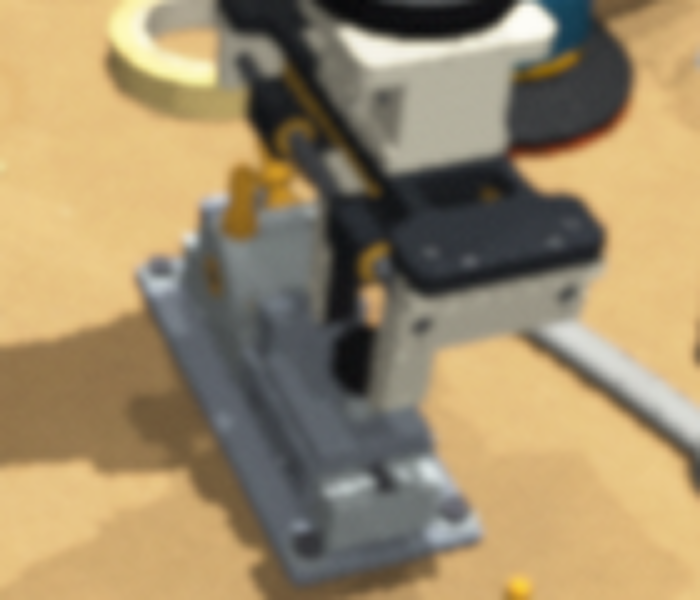

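Request:
carry_out --pt "0 0 0 0 0.02" --pt "0 0 0 0 0.018" --pt "0 0 0 0 0.018" --pt "0 0 0 0 0.018"

```text
time: 5.6
tool_pos: [533.5, -44.7, 156.0]
ee_rot: [-0.0, 0.106, 0.994, -0.001]
contact_force: [-1.8, -3.7, 3.4]
gripper_width: 22.7
```

Run:
```python
from h import *
s=snap('wrist','w3')
k=arm.sense();print(k['contact_force'],k['gripper_width'],proj(s,[*k['tool_pos'][:2],78]),proj(s,[*k['tool_pos'][:2],89.5]))
```

```text
[-1.60560214 -4.53232148  1.91699989] 22.863988888824927 [278.03386055 269.48440052] [277.97587776 279.84740515]
```

View pics/w3.png

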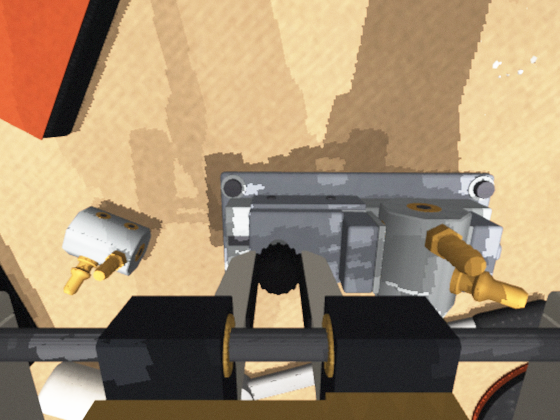

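Request:
carry_out --pt "0 -0.006 0 0 0.018" --pt "0 -0.006 0 0 0.018" --pt "0 -0.006 0 0 0.018" --pt "0 -0.006 0 0 0.018" --pt "0 -0.006 0 0 0.018" --pt "0 -0.004 0 0 0.018" --pt "0 0 0 0 0.018"

```text
time: 6.52
tool_pos: [527.8, -70.7, 156.0]
ee_rot: [0.001, 0.104, 0.995, 0.004]
contact_force: [0.6, 6.1, 3.5]
gripper_width: 22.6
```

Request:
carry_out --pt "0 -0.004 0 0 0.018" --pt "0 -0.004 0 0 0.018" --pt "0 0 0 0 0.018"

```text
time: 6.9
tool_pos: [526.4, -77.0, 156.0]
ee_rot: [0.001, 0.103, 0.995, 0.005]
contact_force: [0.8, 8.9, 2.0]
gripper_width: 22.7
```

Request:
carry_out --pt "0 0.003 0 0 0.03" --pt "0 0 0 0 0.046" --pt "0 0 0 0 0.046" --pt "0 0 -0.03 0 0.046" --pt "0 0.02 -0.04 0 0.046" --pt "0 0.03 -0.03 0 0.046" --pt "0 0.03 0 0 0.046" --pt "0 0 0 0 0.046" --pt "0 0 0 0 0.046"

```text
time: 8.02
tool_pos: [541.9, -4.2, 255.3]
ee_rot: [-0.001, 0.107, 0.994, -0.001]
contact_force: [0.3, 0.3, 0.3]
gripper_width: 46.1
```

```bash
cat > look.py <<'E'
from h import *
import sys
np.set_printoptions(precision=1,suppress=True)
def look(tag,names,cams=('wrist','side')):
    st=arm.sense();print(st['time'],st['tool_pos'],st['ee_rot'],st['contact_force'],st['gripper_width'])
    for c in cams:
        s=snap(c,c+tag)
        for n in names:
            for r in vision.tip_of(n,c)[:3]:
                P=w(s,r['point']);print(c,n,round(r['confidence'],2),P,proj(s,P))
E
python3 - <<'E'
from look import *
look('4',('fixture','jaw_knob','manifold','stud_tip','stud_foot'))
E
```

```text
8.025 [541.9  -4.2 255.3] [-0.   0.1  1.  -0. ] [0.3 0.3 0.3] 46.12779599054465
wrist jaw_knob 0.56 [522.  -74.7  77.3] [192.1 209.8]
wrist manifold 0.82 [ 515.4 -167.9   18. ] [118.9 205.6]
wrist manifold 0.67 [551.   41.8  59.3] [330. 208.]
wrist stud_tip 0.62 [567.4  71.6  96.1] [377.  232.5]
wrist stud_tip 0.57 [ 536.9 -189.    45.9] [ 92.8 238.5]
wrist stud_foot 0.64 [ 517.9 -178.4   29.6] [104.5 213.2]
side fixture 0.9 [551.3  39.    3.2] [313.5 241. ]
side jaw_knob 0.69 [527.5 -74.2  80.5] [339.2 250. ]
side manifold 0.76 [ 515.6 -165.4   16. ] [360.1 307.5]
side manifold 0.71 [554.3  42.1  61.1] [315.6 219.9]
side stud_tip 0.88 [ 537.8 -187.9   46.9] [380.4 300.3]
side stud_tip 0.72 [570.7  75.4  95.3] [314.3 196.9]
side stud_foot 0.87 [561.1  54.1  70.5] [315.4 212.5]
side stud_foot 0.76 [ 519.6 -178.7   34.3] [368.  305.3]
side stud_foot 0.63 [569.4  77.   96.7] [313.5 196.2]
```

View pics/wrist4.png

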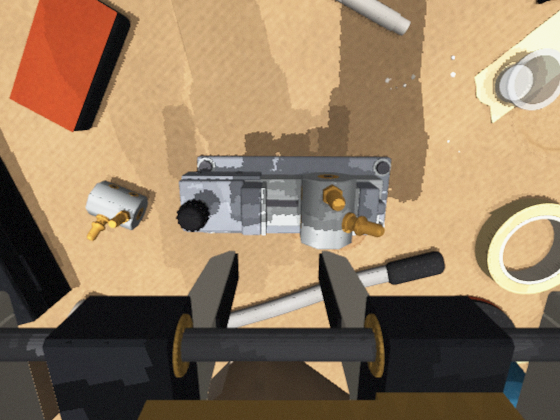

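Request:
carry_out --pt "-0.0045 0.04 0.01 0 0.04" --pt "-0.0045 0.043 0.01 0 0.04" --pt "0 0 0.03 0 0.04" --pt "0 0 0.029 0 0.04" --pt "0 0 0 0 0.04" --pt "0 0 0 0 0.04"

```text
time: 9.38
tool_pos: [568.7, 76.5, 177.0]
ee_rot: [-0.0, 0.106, 0.994, -0.0]
contact_force: [-0.4, -0.5, 0.5]
gripper_width: 39.8
```

```bash
cat >> look.py <<'E'
def crops(tag,wc=(150,330,180,420),sc=(170,270,260,393)):
    a=cv2.imread(f'pics/wrist{tag}.png')[wc[0]:wc[1],wc[2]:wc[3]];b=cv2.imread(f'pics/side{tag}.png')[sc[0]:sc[1],sc[2]:sc[3]]
    cv2.imwrite(f'pics/c{tag}.png',np.hstack([cv2.resize(i,(400,300),interpolation=cv2.INTER_CUBIC) for i in(a,b)]))
E
python3 - <<'E'
from look import *
look('5',('stud_tip',));crops('5')
E
```

```text
9.375 [568.7  76.5 177. ] [-0.   0.1  1.  -0. ] [-0.4 -0.5  0.5] 39.8413331628115
wrist stud_tip 0.89 [570.   70.8  96.3] [268.3 271.3]
wrist stud_tip 0.71 [551.9  40.7  58.7] [220.  229.2]
side stud_tip 0.82 [570.   75.6  97. ] [314.1 196.3]
side stud_tip 0.63 [ 536.1 -189.3   48.3] [380.3 300.7]
```

View pics/c5.png

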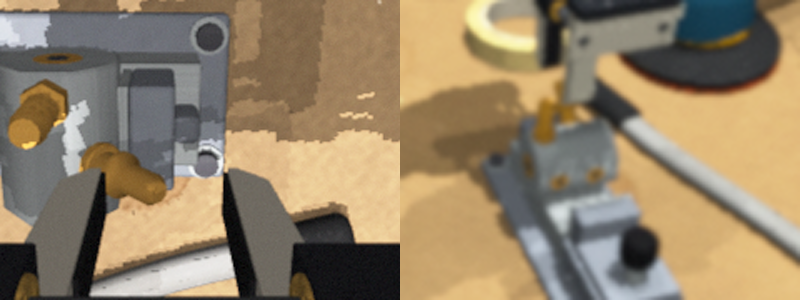

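View pics/wrist5.png

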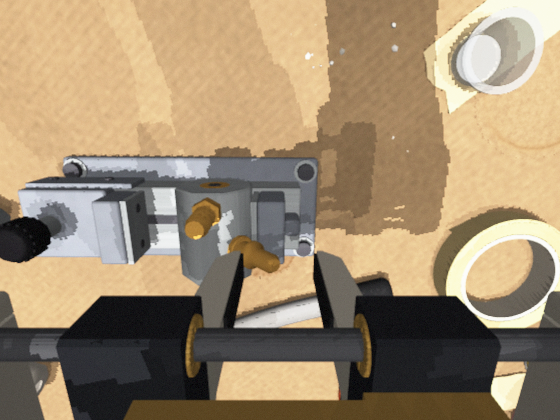

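Run:
```python
from look import *
s=vision.snapshot('wrist')
for p in((278,263),(270,258),(272,268)): print(p,ray_at_z(s,*p,97))
print(proj(s,[568.7,76.5,93]),proj(s,[568.7,76.5,112]))
```

```text
(278, 263) [566.1  77.2  97. ]
(270, 258) [562.1  73.5  97. ]
(272, 268) [568.4  73.3  97. ]
[277.8 264.2] [277.7 280.8]
```

Request:
carry_out --pt "0 -0.004 0.006 0 0.04" --pt "0 -0.005 0 0 0.04" --pt "0 -0.005 0 0 0.04" --pt "0 -0.005 -0.001 0 0.04" --pt "0 -0.005 -0.003 0 0.04" --pt "0 -0.005 -0.003 0 0.04" --pt "0 0 0 0 0.04"

```text
time: 10.5
tool_pos: [562.7, 47.6, 178.2]
ee_rot: [0.0, 0.106, 0.994, -0.0]
contact_force: [-0.4, 0.8, 0.4]
gripper_width: 40.0
```

Run:
```python
from look import *
look('6',('stud_tip','manifold'));crops('6')
```

```text
10.5 [562.7  47.6 178.2] [ 0.   0.1  1.  -0. ] [-0.4  0.8  0.4] 40.04945558288788
wrist stud_tip 0.59 [567.4  62.9 104.4] [307.  275.3]
wrist manifold 0.8 [549.3  34.9  59.4] [254.8 226.6]
wrist manifold 0.8 [ 513.2 -166.8   18.4] [  1.3 217.9]
side stud_tip 0.77 [ 536.8 -187.9   47.7] [380.  300.2]
side stud_tip 0.59 [567.   64.7 100.8] [315.9 197.9]
side stud_tip 0.39 [525.1 -72.6  81. ] [337.7 249.8]
side manifold 0.76 [551.6  37.2  61.8] [315.9 221.2]
side manifold 0.55 [ 517.2 -165.2   19.4] [361.  305.9]
```

View pics/c6.png

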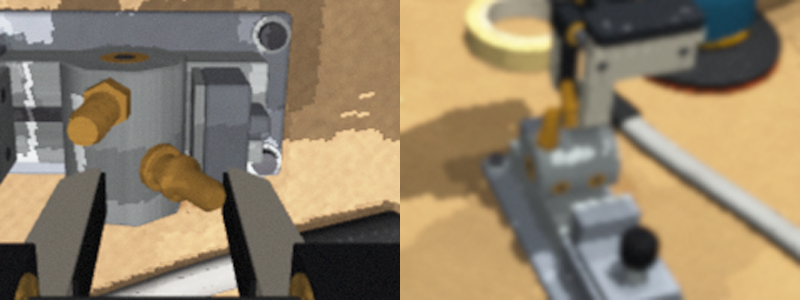

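Request:
carry_out --pt "0 -0.004 -0.002 0 0.04" --pt "0 -0.004 -0.002 0 0.04" --pt "0 -0.004 -0.002 0 0.04" --pt "0 0 0 0 0.04"

```text
time: 11.3
tool_pos: [560.0, 35.5, 184.0]
ee_rot: [0.0, 0.106, 0.994, -0.0]
contact_force: [0.3, -0.2, 0.2]
gripper_width: 40.1
```

Run:
```python
from look import *
look('7',('stud_tip','manifold'));crops('7')
```

```text
11.3 [560.   35.5 184. ] [ 0.   0.1  1.  -0. ] [ 0.3 -0.2  0.2] 40.05650312589135
wrist stud_tip 0.86 [563.2  50.9 107.3] [306.3 270.5]
wrist manifold 0.88 [ 514.8 -169.8   15.2] [ 23.  217.3]
wrist manifold 0.74 [549.7  33.1  60.3] [271.2 225.6]
side stud_tip 0.78 [ 538.2 -190.6   44.9] [381.4 302. ]
side stud_tip 0.66 [561.3  53.7 107.8] [316.8 198.7]
side manifold 0.66 [ 517.2 -166.4   14.6] [361.1 308. ]
side manifold 0.65 [549.7  33.5  61.7] [316.1 222.5]
```

View pics/c7.png

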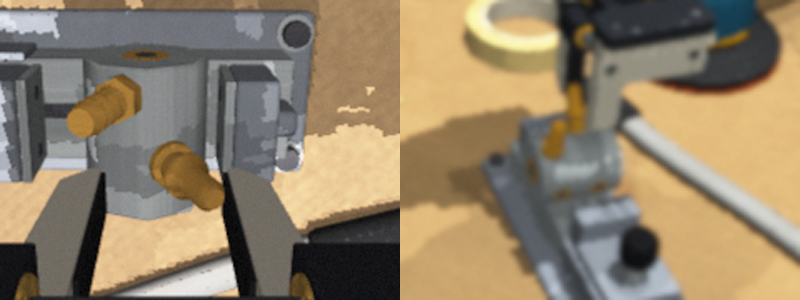

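Request:
carry_out --pt "0 -0.003 -0.001 0 0.04" --pt "0 -0.003 -0.001 0 0.04" --pt "0 0 0 0 0.04" --pt "0 0 0 0 0.04"

```text
time: 12.1
tool_pos: [558.7, 30.4, 185.8]
ee_rot: [-0.0, 0.106, 0.994, -0.0]
contact_force: [-0.5, 0.6, -1.0]
gripper_width: 40.1
```

Run:
```python
from look import *
look('8',('stud_tip','manifold'));crops('8')
```

```text
12.1 [558.7  30.4 185.8] [-0.   0.1  1.  -0. ] [-0.5  0.6 -1. ] 40.07928359042401
wrist stud_tip 0.64 [556.6  16.  114.9] [250.5 277.5]
wrist manifold 0.91 [ 514.3 -168.    17.3] [ 31.  216.4]
wrist manifold 0.58 [545.   19.1  59.7] [257.6 222.3]
side stud_tip 0.67 [556.6  15.7 113.3] [325.7 206.8]
side stud_tip 0.58 [ 537.  -189.3   48. ] [380.6 300.6]
side manifold 0.71 [ 517.9 -165.    16.2] [361.  306.8]
side manifold 0.66 [546.7  23.1  58.8] [317.6 226.8]
```

View pics/c8.png

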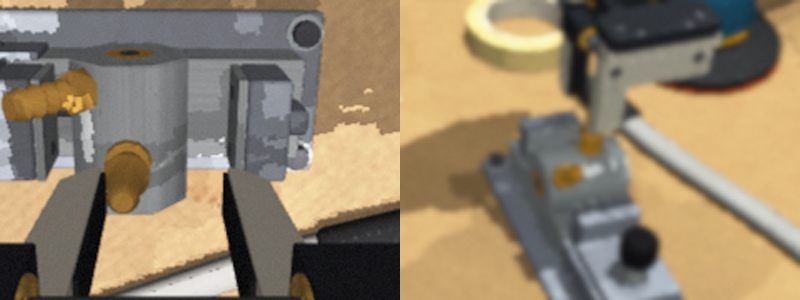

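Request:
carry_out --pt "0 -0.006 0 0 0.04" --pt "0 0 -0.03 0 0.04" --pt "0 0 -0.03 0 0.046" --pt "0.005 -0.05 0 0 0.046" --pt "0.005 -0.055 0 0 0.046" --pt "0 0 0.04 0 0.046" --pt "0 0 0 0 0.046"

```text
time: 13.28
tool_pos: [523.7, -76.4, 203.9]
ee_rot: [-0.003, 0.107, 0.994, -0.0]
contact_force: [0.3, 0.7, 0.1]
gripper_width: 46.2
```

Run:
```python
from look import *
look('9',('stud_tip','manifold','jaw_knob'));crops('9')
```

```text
13.275 [523.7 -76.4 203.9] [-0.   0.1  1.  -0. ] [0.3 0.7 0.1] 46.19610449307716
wrist stud_tip 0.71 [ 536.8 -188.3   46.8] [148.7 265.8]
wrist stud_tip 0.7 [556.7  15.2 113.4] [437.9 280. ]
wrist manifold 0.89 [543.7  17.3  59.1] [405.1 228.8]
wrist manifold 0.81 [ 512.5 -166.7   16.6] [176.1 221.5]
wrist jaw_knob 0.74 [528.  -75.2  75.4] [280.9 242.3]
side stud_tip 0.95 [ 539.4 -186.2   47.4] [380.5 299.1]
side stud_tip 0.81 [553.6  19.7 111.8] [323.3 206.8]
side manifold 0.72 [546.8  19.6  59.6] [318.6 227.4]
side manifold 0.71 [ 513.8 -165.    16.7] [359.3 307.6]
side jaw_knob 0.68 [526.6 -72.9  80.1] [338.4 249.9]
side jaw_knob 0.28 [369.7  86.    2.4] [230.6 256.5]
```

View pics/wrist9.png

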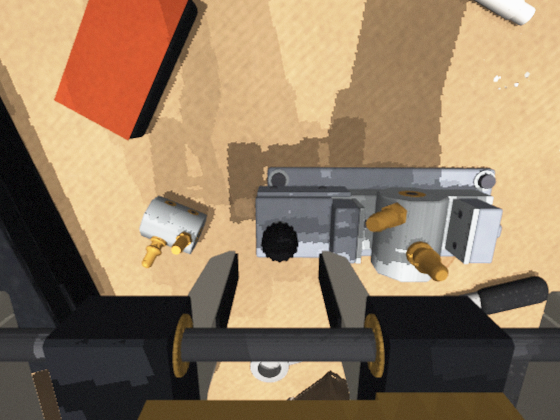

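View pics/c9.png

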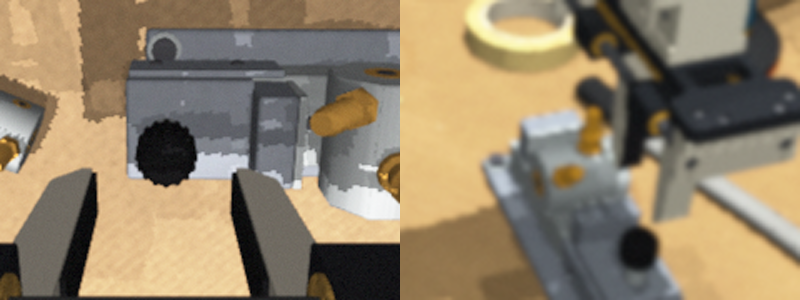

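Request:
carry_out --pt "-0.002 0.001 0.025 0 0.046" --pt "0 0 0.018 0 0.046" --pt "0 0 0.005 0 0.046" --pt "0 0 0 0 0.03" --pt "0 0 0 0 0.018" --pt "0 0 0 0 0.018" --pt "0 0 0 0 0.018"

```text
time: 14.55
tool_pos: [528.1, -76.4, 158.5]
ee_rot: [0.001, 0.106, 0.994, -0.001]
contact_force: [-0.8, -3.8, 3.4]
gripper_width: 22.7
```

Request:
carry_out --pt "0 0.004 0 0 0.018" --pt "0 0.004 0 0 0.018" --pt "0 0.004 0 0 0.018" --pt "0 0.004 0 0 0.018" --pt "0 0.004 0 0 0.018" --pt "0 0.004 0 0 0.018" --pt "0 0.004 0 0 0.018" --pt "0 0.002 0 0 0.018" --pt "0 0 0 0 0.018"

```text
time: 15.68
tool_pos: [533.3, -52.7, 158.5]
ee_rot: [0.0, 0.108, 0.994, -0.004]
contact_force: [-2.7, -12.1, 4.3]
gripper_width: 22.6
```

Run:
```python
from look import *
look('10',('stud_tip','manifold','jaw_knob'));crops('10')
```

```text
15.675 [533.3 -52.7 158.5] [ 0.   0.1  1.  -0. ] [ -2.7 -12.1   4.3] 22.634133538543928
wrist stud_tip 0.81 [ 535.7 -189.3   45.1] [ 87.4 286. ]
wrist stud_tip 0.6 [556.9  26.9 112.8] [458.1 314.5]
wrist manifold 0.91 [ 514.1 -168.3   18.1] [123.2 237.1]
wrist manifold 0.84 [549.6  32.1  57.1] [418.5 248.9]
wrist jaw_knob 0.88 [532.8 -50.4  76.5] [282.7 264.5]
side stud_tip 0.71 [557.4  29.5 111.6] [322.  203.8]
side stud_tip 0.5 [555.9  27.6  81.2] [320.8 216. ]
side manifold 0.74 [548.4  33.5  59.8] [315.6 223.4]
side manifold 0.7 [ 517.2 -165.6   20.3] [361.2 305.7]
side jaw_knob 0.58 [531.5 -50.4  79.9] [333.4 242.2]
side jaw_knob 0.18 [531.2 334.9   1.9] [246.  179.7]
```

View pics/wrist10.png

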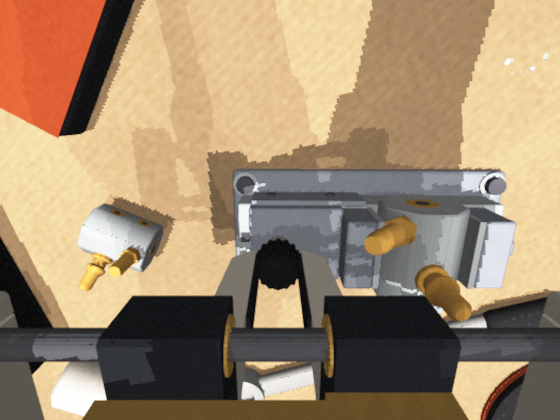

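Request:
carry_out --pt "0 0.004 0 0 0.018" --pt "0 0.004 0 0 0.018" --pt "0 0.003 0 0 0.018" --pt "0 0 0 0 0.018"

```text
time: 16.58
tool_pos: [535.3, -44.1, 158.4]
ee_rot: [-0.0, 0.109, 0.994, -0.006]
contact_force: [-3.2, -15.4, 4.9]
gripper_width: 22.4
```

Request:
carry_out --pt "0 0.002 0 0 0.018" --pt "0 0.002 0 0 0.018" --pt "0 0 0 0 0.018"

```text
time: 16.95
tool_pos: [535.4, -43.7, 158.4]
ee_rot: [-0.001, 0.11, 0.994, -0.008]
contact_force: [-3.5, -20.9, 5.7]
gripper_width: 22.3
```

Request:
carry_out --pt "0 0.003 0 0 0.018" --pt "0 0.003 0 0 0.018" --pt "0 0 0 0 0.018"

```text
time: 17.32
tool_pos: [535.7, -43.1, 158.3]
ee_rot: [-0.001, 0.112, 0.994, -0.012]
contact_force: [-4.7, -29.2, 6.1]
gripper_width: 22.5
```

Run:
```python
from look import *
look('11',('stud_tip','stud_foot','manifold','jaw_knob'));crops('11',(150,330,300,540))
```

```text
17.325 [535.7 -43.1 158.3] [-0.   0.1  1.  -0. ] [ -4.7 -29.2   6.1] 22.47666551631338
wrist stud_tip 0.72 [561.2  33.  112.8] [453.8 320.1]
wrist stud_tip 0.71 [ 537.7 -187.8   50.8] [ 75.9 292.4]
wrist stud_foot 0.73 [ 521.1 -179.8   30. ] [ 94.7 255.5]
wrist stud_foot 0.58 [557.2  38.1  79.9] [433.  275.5]
wrist manifold 0.67 [ 515.  -165.8   16.8] [118.6 237.3]
wrist manifold 0.6 [554.8  40.2  57.7] [420.2 253.9]
wrist jaw_knob 0.6 [536.  -43.4  76.5] [280.5 267.1]
side stud_tip 0.83 [ 538.5 -191.    44.1] [381.6 302.4]
side stud_tip 0.6 [563.1  40.2 112. ] [321.4 200.2]
side stud_foot 0.87 [ 517.  -183.7   32.1] [368.6 308.6]
side stud_foot 0.72 [560.   35.4  81.1] [320.3 213.5]
side stud_foot 0.2 [559.7  35.6 114.1] [321.4 201. ]
side manifold 0.91 [ 516.  -165.5   14.9] [360.3 307.9]
side manifold 0.76 [552.4  41.   61.6] [315.2 220.2]
side jaw_knob 0.93 [531.3 -42.1  77.9] [330.7 240.5]
```

View pics/c11.png

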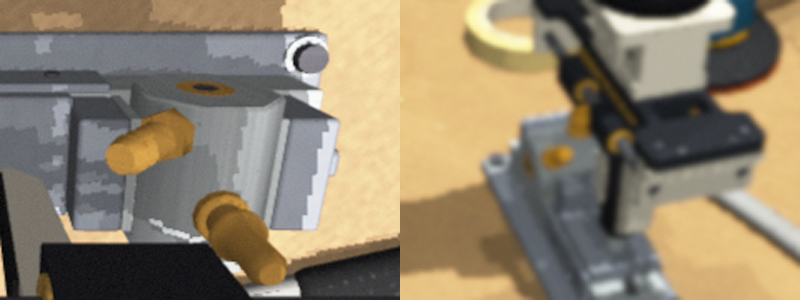

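Request:
carry_out --pt "0 -0.005 0 0 0.018" --pt "0 -0.005 0 0 0.018" --pt "0 -0.002 0 0 0.026" --pt "0 0 0 0 0.046" --pt "0 0 0 0 0.046" --pt "0 0 -0.03 0 0.06" --pt "0 0 -0.05 0 0.06" --pt "0 0 -0.04 0 0.06" --pt "0 0 0 0 0.06"

```text
time: 18.95
tool_pos: [537.6, -35.4, 280.8]
ee_rot: [0.003, 0.105, 0.995, 0.001]
contact_force: [-0.2, 0.2, -1.1]
gripper_width: 60.1
```

Run:
```python
from look import *
look('12',('stud_tip','stud_foot','manifold','jaw_knob','fixture'),('wrist','side','top'));crops('12',(150,330,220,460))
```

```text
18.95 [537.6 -35.4 280.8] [0.  0.1 1.  0. ] [-0.2  0.2 -1.1] 60.115765514570455
wrist stud_tip 0.73 [ 535.8 -185.7   46.3] [136.4 223.8]
wrist stud_tip 0.62 [560.6  34.8 111.6] [365.3 225.4]
wrist stud_foot 0.61 [559.2  39.   79.3] [360.4 211.2]
wrist stud_foot 0.57 [ 522.3 -176.8   28.1] [146.9 205.1]
wrist manifold 0.72 [549.9  41.1  58.3] [356.  195.5]
wrist manifold 0.66 [ 514.8 -166.3   17.4] [157.5 194.2]
wrist jaw_knob 0.64 [535.9 -42.1  77.8] [269.6 204.7]
wrist fixture 0.65 [550.6  38.4  -2.1] [341.6 183.4]
side stud_tip 0.84 [ 536.  -189.2   46.7] [380.1 301.3]
side stud_tip 0.75 [559.   35.6 115.8] [321.2 200.4]
side stud_foot 0.76 [ 517.1 -179.1   33.3] [367.  306.3]
side stud_foot 0.75 [557.9  33.7  82.3] [320.  213.8]
side manifold 0.93 [ 514.5 -162.8   16.2] [358.8 306.7]
side manifold 0.55 [554.   41.6  59.4] [315.6 220.6]
side jaw_knob 0.93 [532.2 -41.4  79. ] [331.  239.8]
side fixture 0.77 [551.1  40.9   3.3] [312.9 240.5]
top stud_tip 0.77 [558.4  34.6 113.1] [313.8 165.8]
top stud_foot 0.71 [559.3  37.3  81. ] [311.6 169.5]
top jaw_knob 0.7 [537.2 -45.6  78. ] [351.6 180. ]
top fixture 0.9 [551.8  40.2   3.6] [308.4 181.7]
```

View pics/c12.png

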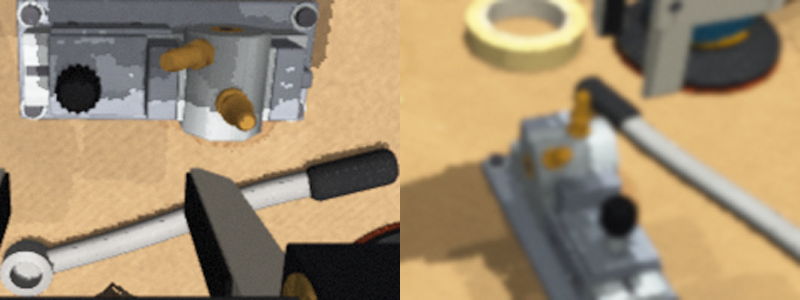

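Request:
carry_out --pt "0.0105 0.0445 0 0 0.06" --pt "0.0105 0.0445 0 0 0.06" --pt "0.0105 0.0445 0 0 0.06" --pt "0.0105 0.0445 0 0 0.06" --pt "0.0105 0.0445 0 0 0.06" --pt "0.0105 0.0445 0 0 0.06" --pt "0.0105 0.0445 0.03 0 0.06" --pt "0.0105 0.0445 0.03 0 0.06" --pt "0 0 0.02 0 0.06" --pt "0 0 0 0 0.06" --pt "0 0 0 0 0.06"

```text
time: 21.22
tool_pos: [529.7, 327.8, 198.7]
ee_rot: [0.001, 0.107, 0.994, 0.0]
contact_force: [0.4, 0.3, 0.2]
gripper_width: 60.0
```

Run:
```python
from look import *
look('13',('cap','dose_cup'),('wrist','side','top'))
```

```text
21.225 [529.7 327.8 198.7] [0.  0.1 1.  0. ] [0.4 0.3 0.2] 59.99380447392537
wrist cap 0.74 [532.  332.7   0.9] [283.6 209. ]
wrist dose_cup 0.82 [483.6 241.2   3.9] [170.1 179.7]
side cap 0.49 [531.8 335.5   4.5] [246.1 178.7]
side dose_cup 0.62 [479.7 245.4   0.5] [243.6 203. ]
top cap 0.63 [525.6 329.4  -3.5] [179.3 194.6]
top dose_cup 0.92 [483.  240.9  -1.4] [218.3 213. ]
top dose_cup 0.17 [526.6 329.5   0.4] [178.9 193.8]
```

View pics/wrist13.png

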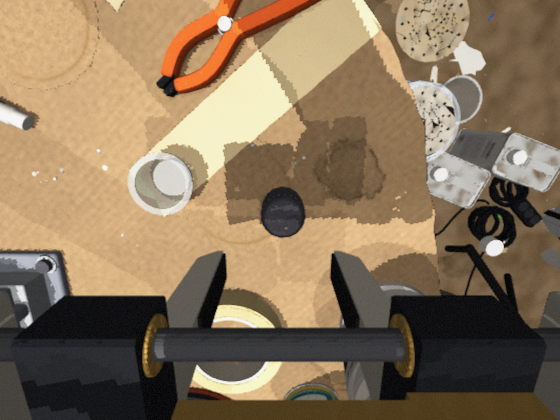

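Run:
```python
from look import *
s=vision.snapshot('wrist')
f=s['frame'][180:242,255:312];m=(f.max(2)<75);ys,xs=np.where(m);print('obs',xs.min()+255,xs.max()+255,ys.min()+180,ys.max()+180,np.percentile(ys,[1,99])+180)
t=np.linspace(0,2*np.pi,60)
for c in((529,331),(531,332),(533,331)):
    P=np.array([proj(s,[c[0]+18*np.cos(a),c[1]+18*np.sin(a),z]) for a in t for z in(0,38)]);print(c,P.min(0),P.max(0))
a=s['frame'][:,:,::-1][170:250,240:330];cv2.imwrite('pics/cap13.png',cv2.resize(a,(675,600),interpolation=cv2.INTER_CUBIC))
```

```text
obs 260 304 188 238 [189. 237.]
(529, 331) [258.3 188.2] [303.4 241.9]
(531, 332) [260.1 190.1] [305.1 243.8]
(533, 331) [259.4 192.5] [304.3 246.3]
```

View pics/cap13.png

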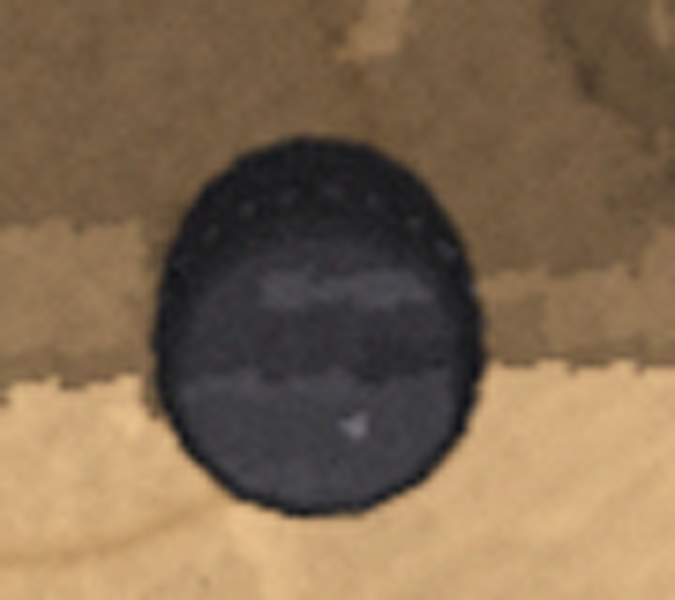

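Request:
carry_out --pt "0.0025 0.0035 0.03 0 0.06" --pt "0 0 0.035 0 0.06" --pt "0 0 0.03 0 0.06" --pt "0 0 0.008 0 0.06" --pt "0 0 0 0 0.06" --pt "0 0 0 0 0.045" --pt "0 0 0 0 0.034" --pt "0 0 0 0 0.03" --pt "0 0 0 0 0.03" --pt "0 0 0 0 0.03"

```text
time: 22.98
tool_pos: [527.5, 332.9, 95.5]
ee_rot: [0.001, 0.106, 0.994, 0.001]
contact_force: [-0.7, -0.3, 5.5]
gripper_width: 36.8
```

Run:
```python
from look import *
look('14',('cap',),('wrist','side'));crops('14',(170,350,160,400),(140,220,190,297))
```

```text
22.975 [527.5 332.9  95.5] [0.  0.1 1.  0. ] [-0.7 -0.3  5.5] 36.75478281694303
wrist cap 0.72 [528.9 334.4   1.8] [280.6 258.7]
side cap 0.55 [531.9 333.   -0.3] [246.5 180.6]
```

View pics/c14.png

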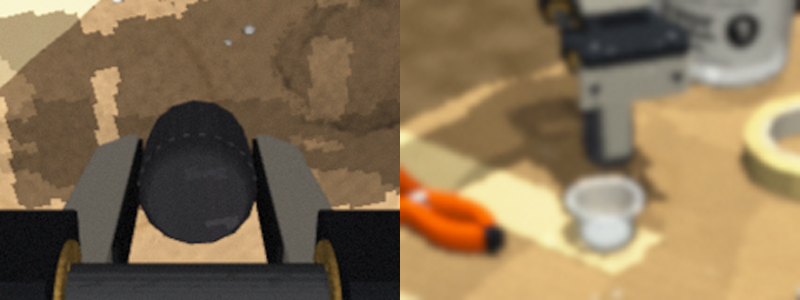

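Run:
```python
from look import *
s=vision.snapshot('wrist')
k=arm.sense();q=np.array(k['ee_rot']);M=R.from_quat(q[[1,2,3,0]]).as_matrix()
t=np.linspace(0,2*np.pi,90)
for dx in(-4,-2,0,2,4):
    c=k['tool_pos'][:2]+dx*M[:2,0]
    o=[]
    for z in(0,36,38):
        P=np.array([proj(s,[c[0]+18*np.cos(a),c[1]+18*np.sin(a),z]) for a in t]);o+=[P.min(0),P.max(0)]
    print(dx,c,np.array(o).ravel())
a=s['frame'][:,:,::-1][220:330,220:340];cv2.imwrite('pics/cap14.png',cv2.resize(a,(654,600),interpolation=cv2.INTER_CUBIC))
```

```text
-4 [531.4 332. ] [248.  234.3 307.  287.9 241.6 261.3 313.3 324.3 241.2 263.1 313.8 326.7]
-2 [529.4 332.4] [247.9 231.1 307.1 285.1 241.5 257.5 313.5 321.  241.1 259.3 313.9 323.4]
0 [527.5 332.8] [247.8 228.  307.2 282.3 241.4 253.7 313.6 317.7 240.9 255.5 314.  320.1]
2 [525.5 333.3] [247.7 224.8 307.3 279.4 241.2 249.9 313.7 314.3 240.8 251.7 314.2 316.7]
4 [523.6 333.7] [247.6 221.5 307.4 276.5 241.1 246.1 313.9 311.  240.6 247.8 314.3 313.3]
```

View pics/cap14.png

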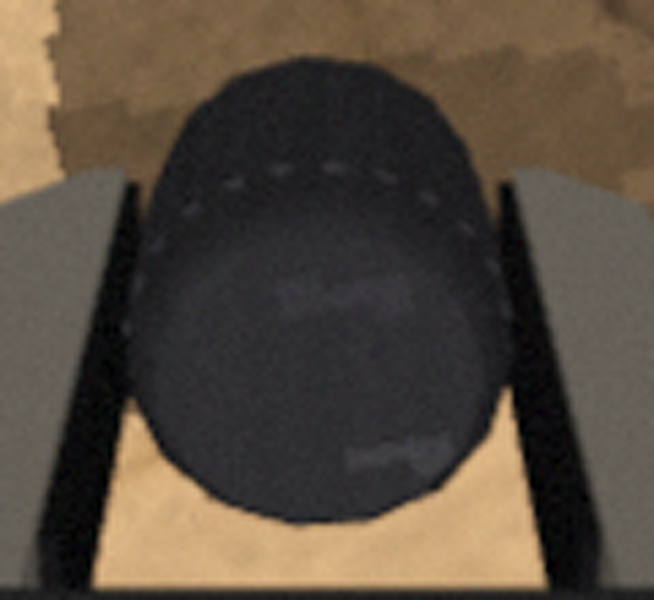

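Request:
carry_out --pt "0 0 -0.045 0 0.03" --pt "0 0 -0.05 0 0.03" --pt "-0.01 -0.025 -0.04 0 0.03" --pt "-0.016 -0.05 0 0 0.03" --pt "-0.016 -0.05 0 0 0.03" --pt "-0.016 -0.05 0 0 0.03" --pt "-0.016 -0.05 0 0 0.03" --pt "-0.014 -0.04 0 0 0.03" --pt "-0.005 -0.019 0 0 0.03" --pt "0 0 0 0 0.03" --pt "0 0 0 0 0.03"

```text
time: 24.6
tool_pos: [558.0, 38.2, 229.5]
ee_rot: [-0.0, 0.104, 0.995, 0.001]
contact_force: [0.2, 0.7, -0.5]
gripper_width: 37.4
```

Run:
```python
from look import *
look('15',('cap','stud_tip','stud_foot'),('wrist','side','top'));crops('15',(170,350,160,400))
```

```text
24.6 [558.   38.2 229.5] [-0.   0.1  1.   0. ] [ 0.2  0.7 -0.5] 37.40829090774818
wrist cap 0.61 [561.2  39.1 132.5] [280.  259.6]
wrist stud_tip 0.93 [ 535.4 -189.3   47.6] [ 21.2 240.6]
wrist stud_tip 0.67 [559.6  32.8 112.4] [270.1 246.2]
wrist stud_tip 0.32 [552.3  38.4  56.8] [276.3 210.4]
wrist stud_foot 0.72 [ 519.1 -176.9   28.8] [ 41.4 214.3]
wrist stud_foot 0.63 [558.7  39.2  81.3] [278.9 227.4]
side cap 0.78 [563.   40.6 134.7] [322.1 191.2]
side stud_tip 0.81 [ 537.9 -188.3   47.3] [380.6 300.3]
side stud_tip 0.64 [557.9  38.1 113.7] [319.9 200.8]
side stud_foot 0.83 [558.4  38.   81.2] [319. 213.]
side stud_foot 0.58 [ 519.  -177.4   32.1] [367.1 305.7]
top cap 0.54 [477.2 241.4  -1.6] [218.1 215.6]
top cap 0.46 [557.3  31.3 132.5] [316.1 163.7]
top stud_tip 0.65 [559.   35.5 115. ] [313.4 165.3]
top stud_foot 0.81 [556.7  34.9  81. ] [312.7 170.7]
```

View pics/wrist15.png

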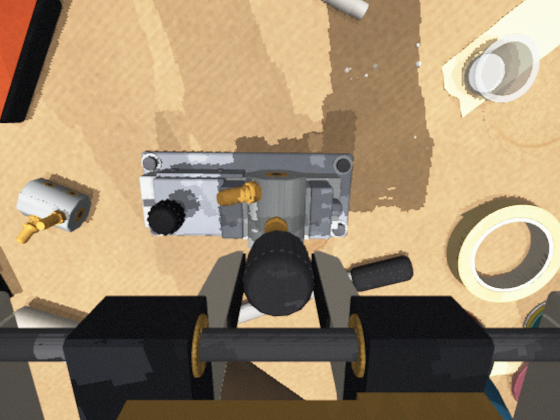

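View pics/c15.png

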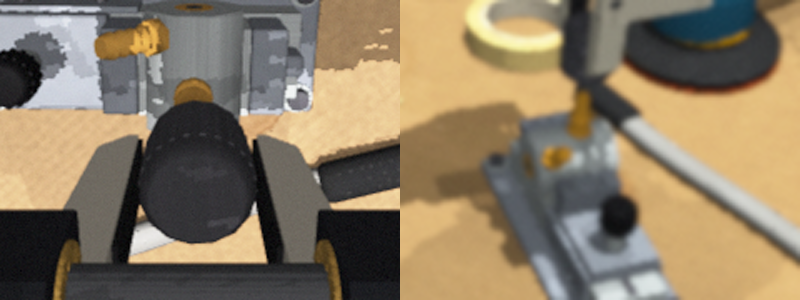

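Run:
```python
import cv2,numpy as np
f=lambda n,y,x,k:cv2.resize(cv2.imread(f'pics/{n}.png')[y:y+40,x:x+50],(400,320),interpolation=cv2.INTER_CUBIC)
cv2.imwrite('pics/z12.png',np.vstack([np.hstack([f('wrist12',195,345,8),f('wrist15',205,250,8)]),np.hstack([f('side12',190,300,8),f('top12',150,285,8)])])[:600])
```

```text
(no output)
```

View pics/z12.png

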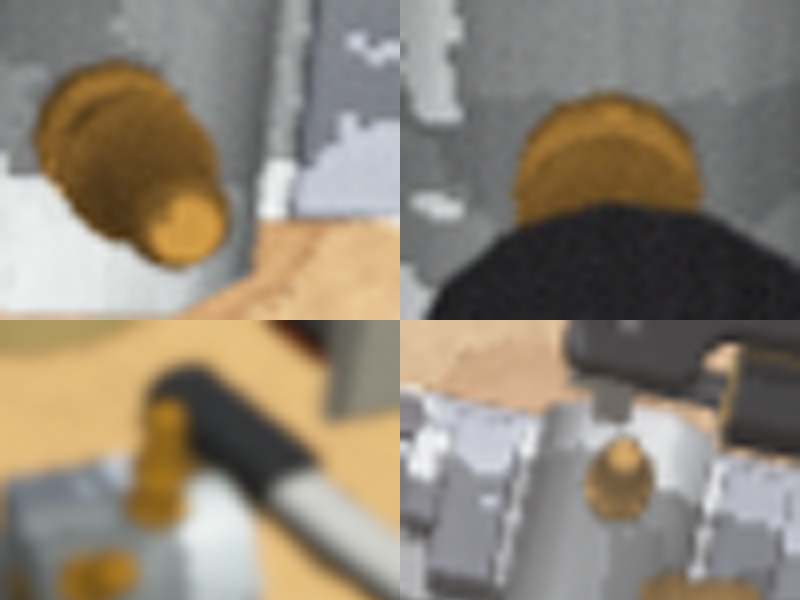

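Run:
```python
from look import *
np.set_printoptions(precision=2,suppress=True)
k=arm.sense();S={c:vision.snapshot(c) for c in('wrist','side','top')}
print('top',ray_at_z(S['top'],313.2,166.9,113.5),'side',ray_at_z(S['side'],321,200,113.5))
def mat(q,p):
    T=np.eye(4);q=np.array(q);T[:3,:3]=R.from_quat(q[[1,2,3,0]]).as_matrix();T[:3,3]=p;return T
X=np.linalg.inv(mat(k['ee_rot'],k['tool_pos']))@S['wrist']['T'];print(X)
T12=mat([0.003,0.105,0.995,0.001],[537.6,-35.4,280.8])@X
s12=dict(T=T12,camera_matrix=S['wrist']['camera_matrix'])
# small wrist tilt noise: nominal down orientation
T12b=mat([0.0,0.1056,0.9944,0.0],[537.6,-35.4,280.8])@X
print('w12',ray_at_z(s12,368.5,223.1,114),ray_at_z(dict(s12,T=T12b),368.5,223.1,114))
s=S['wrist'];t=np.linspace(0,6.28,90)
for c in((558,37),(558,34),(561,37)):
    o=[]
    for z in(81,85):
        P=np.array([proj(s,[c[0]+9*np.cos(a),c[1]+9*np.sin(a),z]) for a in t]);o+=[(P[:,0].min()+P[:,0].max())/2,np.ptp(P[:,0]),P[:,1].min()]
    print(c,np.array(o))
print(k['tool_pos'],k['ee_rot'])
```

```text
top [556.07  35.89 113.5 ] side [561.5   39.43 113.5 ]
[[ -0.    -0.95  -0.3   82.83]
 [  1.    -0.    -0.     0.29]
 [  0.    -0.3    0.95 -81.43]
 [  0.     0.     0.     1.  ]]
w12 [558.    37.04 114.  ] [556.98  36.74 114.  ]
(558, 37) [279.89  23.53 214.29 279.92  23.9  215.92]
(558, 34) [276.06  23.51 215.09 276.02  23.88 216.73]
(561, 37) [280.71  23.45 217.97 280.75  23.82 219.65]
[558.25  35.31 229.78] [-0.    0.11  0.99 -0.  ]
```

Run:
```python
from look import *
np.set_printoptions(precision=2,suppress=True)
s=snap('wrist','wrist16');k=arm.sense();print(k['tool_pos'])
a=cv2.imread('pics/wrist16.png')[205:325,220:340];cv2.imwrite('pics/z16.png',cv2.resize(a,(600,600),interpolation=cv2.INTER_CUBIC))
t=np.linspace(0,6.28,90)
for c in((558,37),(558,34),(561,37)):
    o=[]
    for z in(81,85):
        P=np.array([proj(s,[c[0]+9*np.cos(a),c[1]+9*np.sin(a),z]) for a in t]);o+=[(P[:,0].min()+P[:,0].max())/2,np.ptp(P[:,0]),P[:,1].min()]
    print(c,np.array(o))
```

```text
[558.24  35.22 229.74]
(558, 37) [279.97  23.53 214.28 280.    23.9  215.9 ]
(558, 34) [276.14  23.51 215.07 276.11  23.89 216.71]
(561, 37) [280.79  23.45 217.96 280.83  23.82 219.64]
```

View pics/z16.png

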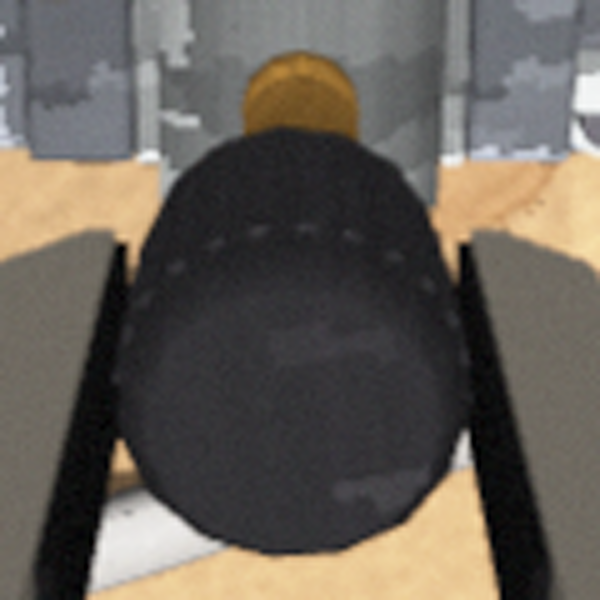

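Request:
carry_out --pt "0.001 0.0015 0.01 0 0.03" --pt "0 0 0.012 0 0.03" --pt "0 0 0.01 0 0.03" --pt "0 0 0 0 0.03" --pt "0 0 0 0 0.03" --pt "0 0 0 0 0.03"

```text
time: 26.15
tool_pos: [557.9, 37.0, 198.1]
ee_rot: [0.0, 0.106, 0.994, 0.0]
contact_force: [-0.2, -0.5, -0.7]
gripper_width: 37.1
```

Run:
```python
from look import *
look('17',(),('wrist','side'))
a=cv2.imread('pics/side17.png')[165:240,285:385];b=cv2.imread('pics/wrist17.png')[200:320,210:370];cv2.imwrite('pics/z17.png',np.hstack([cv2.resize(i,(400,300),interpolation=cv2.INTER_CUBIC)for i in(a,b)]))
```

```text
26.15 [557.9  37.  198.1] [0.  0.1 1.  0. ] [-0.2 -0.5 -0.7] 37.05777234553908
```

View pics/z17.png

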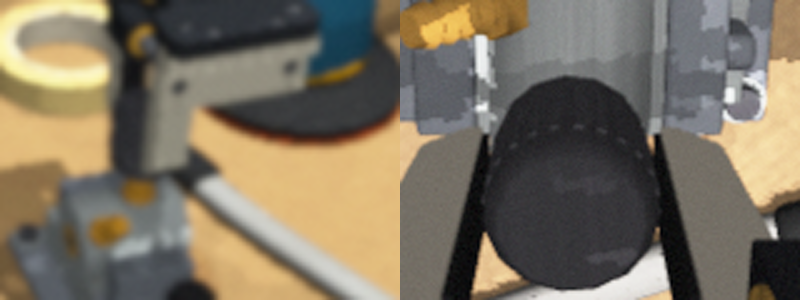

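Request:
carry_out --pt "0 0 0.003 0 0.03" --pt "0 0 0.003 0 0.03" --pt "0 0 0 0 0.03"

```text
time: 26.62
tool_pos: [557.3, 37.0, 191.4]
ee_rot: [-0.0, 0.106, 0.994, -0.0]
contact_force: [-0.3, -0.4, -1.8]
gripper_width: 36.8
```

Request:
carry_out --pt "0 0 0.002 0 0.03" --pt "0 0 0.002 0 0.03" --pt "0 0 0 0 0.03"

```text
time: 27.0
tool_pos: [557.5, 37.0, 187.5]
ee_rot: [-0.0, 0.106, 0.994, -0.0]
contact_force: [0.4, -0.3, -1.3]
gripper_width: 36.8
```

Request:
carry_out --pt "0 0 0.002 0 0.03" --pt "0 0 0 0 0.03"

```text
time: 27.25
tool_pos: [557.8, 36.8, 186.4]
ee_rot: [0.0, 0.106, 0.994, -0.0]
contact_force: [-1.3, -1.2, 3.3]
gripper_width: 37.1
```

Request:
carry_out --pt "0 0 -0.001 0 0.045" --pt "0 0 0 0 0.055" --pt "0 0 0 0 0.055" --pt "0 0 -0.03 0 0.055" --pt "0 0 -0.03 0 0.055" --pt "0 0 0 0 0" --pt "0 0 0 0 0" --pt "0 0 0 0 0" --pt "0 0 0 0 0"

```text
time: 28.38
tool_pos: [557.2, 37.0, 245.8]
ee_rot: [-0.001, 0.106, 0.994, -0.0]
contact_force: [-0.3, 0.6, 0.7]
gripper_width: 19.6
```

Run:
```python
from look import *
look('18',('cap','stud_foot'),('wrist','side','top'))
a=cv2.imread('pics/side18.png')[165:240,285:385];b=cv2.imread('pics/wrist18.png')[180:330,180:380];cv2.imwrite('pics/z18.png',np.hstack([cv2.resize(i,(400,300),interpolation=cv2.INTER_CUBIC)for i in(a,b)]))
```

```text
28.375 [557.2  37.  245.8] [-0.   0.1  1.  -0. ] [-0.3  0.6  0.7] 19.642040488074773
wrist cap 0.97 [557.9  35.8  89.4] [276.7 224.4]
wrist stud_foot 0.73 [ 522.3 -181.    26. ] [ 55.2 213.5]
side cap 0.95 [561.7  41.4  92.3] [319.8 207.5]
side stud_foot 0.87 [ 519.3 -178.5   34.3] [367.8 305.3]
side stud_foot 0.67 [559.4  39.3  76.5] [318.9 214.3]
top cap 0.66 [557.6  35.6  88.4] [312.6 169.4]
top stud_foot 0.83 [558.1  39.9  79.9] [310.3 170.2]
```

View pics/z18.png

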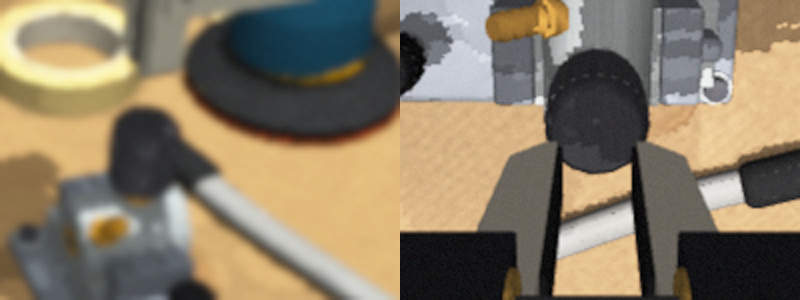

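Request:
carry_out --pt "0 0 0.01 0 0" --pt "0 0 0.01 0 0" --pt "0 0 0.008 0 0" --pt "0 0 0 0 0" --pt "0 0 0.002 0 0" --pt "0 0 0.002 0 0" --pt "0 0 0 0 0"

```text
time: 29.7
tool_pos: [557.6, 37.0, 214.8]
ee_rot: [0.0, 0.106, 0.994, -0.0]
contact_force: [0.1, -0.0, 0.1]
gripper_width: 0.3
```

Request:
carry_out --pt "0 0 0.002 0 0" --pt "0 0 0.002 0 0" --pt "0 0 0 0 0"

```text
time: 30.08
tool_pos: [557.5, 37.1, 211.5]
ee_rot: [0.0, 0.106, 0.994, 0.0]
contact_force: [-1.4, -0.3, 4.3]
gripper_width: 0.5
```

Request:
carry_out --pt "0 0 0.002 0 0" --pt "0 0 0.002 0 0" --pt "0 0 0 0 0"

```text
time: 30.45
tool_pos: [557.4, 36.9, 206.0]
ee_rot: [-0.001, 0.106, 0.994, -0.0]
contact_force: [0.6, 0.1, 0.3]
gripper_width: 0.4
```

Request:
carry_out --pt "0 0 0.002 0 0" --pt "0 0 0.001 0 0" --pt "0 0 0 0 0"

```text
time: 30.82
tool_pos: [557.7, 37.0, 204.4]
ee_rot: [0.0, 0.106, 0.994, 0.0]
contact_force: [-1.2, 1.5, 4.0]
gripper_width: 0.6
```

Request:
carry_out --pt "0 0 0.002 0 0" --pt "0 0 0.002 0 0" --pt "0 0 0 0 0"

```text
time: 31.2
tool_pos: [558.6, 37.4, 204.0]
ee_rot: [0.002, 0.106, 0.994, 0.001]
contact_force: [-6.4, -0.6, 24.3]
gripper_width: 0.9
```

Request:
carry_out --pt "0 0 0.002 0 0" --pt "0 0 0.002 0 0" --pt "0 0 0 0 0"

```text
time: 31.58
tool_pos: [559.6, 37.6, 203.7]
ee_rot: [0.004, 0.106, 0.994, 0.001]
contact_force: [-9.9, -0.2, 41.7]
gripper_width: 0.5
```

Run:
```python
from look import *
look('19',('cap','stud_foot'),('wrist','side','top'))
a=cv2.imread('pics/side19.png')[165:240,285:385];b=cv2.imread('pics/wrist19.png')[180:330,180:380];cv2.imwrite('pics/z19.png',np.hstack([cv2.resize(i,(400,300),interpolation=cv2.INTER_CUBIC)for i in(a,b)]))
```

```text
31.575 [559.6  37.6 203.7] [0.  0.1 1.  0. ] [-9.9 -0.2 41.7] 0.5160154344961957
wrist cap 0.93 [559.6  37.   79.5] [276.3 237.1]
side cap 0.87 [562.8  37.5  83.8] [320.9 211.5]
side stud_foot 0.79 [561.5  38.7  80. ] [319.9 212.8]
side stud_foot 0.73 [549.5  42.9  61.9] [313.6 220.1]
side stud_foot 0.61 [ 520.1 -179.4   33.4] [368.4 305.8]
top cap 0.49 [558.6  34.7  75.6] [312.7 170.5]
top stud_foot 0.61 [559.1  42.7  80.6] [308.9 169.7]
top stud_foot 0.43 [ 516.8 -182.4   29.2] [411.9 194.1]
```

View pics/z19.png

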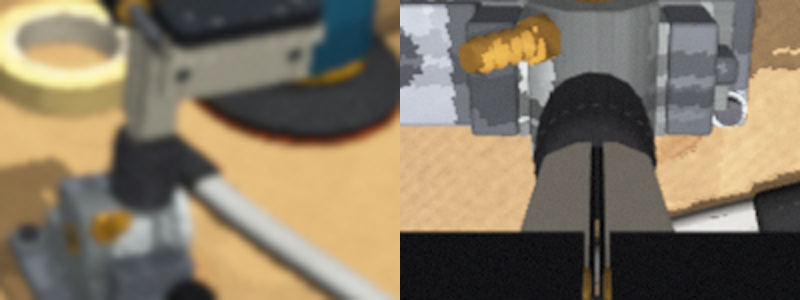

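Request:
carry_out --pt "0 0 -0.0025 0 0" --pt "0 0 0 0 0" --pt "0 0 0 0 0"

```text
time: 32.4
tool_pos: [559.0, 37.6, 203.9]
ee_rot: [0.003, 0.106, 0.994, 0.001]
contact_force: [-7.5, 0.5, 29.8]
gripper_width: 0.3
```

Run:
```python
from look import *
look('20',('cap','jaw_knob','manifold','dose_cup','marker','block'),('side','top'))
a=cv2.imread('pics/top20.png')[130:290,180:440];cv2.imwrite('pics/z20.png',cv2.resize(a,(780,480),interpolation=cv2.INTER_CUBIC))
```

```text
32.4 [559.   37.6 203.9] [0.  0.1 1.  0. ] [-7.5  0.5 29.8] 0.2704793527498097
side cap 0.72 [561.9  39.6  87.3] [320.1 209.8]
side jaw_knob 0.77 [533.9 -44.5  79.6] [332.6 240.1]
side manifold 0.97 [551.9  40.8  60.3] [315.  220.8]
side dose_cup 0.59 [483.2 242.   -2.5] [245.5 204.2]
side marker 0.61 [369.6  88.2  -0.6] [230.2 256.9]
side marker 0.5 [550.7  40.   60.4] [314.8 221.2]
side block 0.66 [ 373.8 -165.5    3.6] [294.7 345. ]
side block 0.65 [552.3  41.1  59.3] [315.1 221.1]
top cap 0.53 [559.9  35.5  80.4] [312.4 169.3]
top manifold 0.81 [547.1  36.5  56.7] [311.4 178. ]
top manifold 0.54 [ 514.6 -172.3   17.1] [405.8 196.2]
top dose_cup 0.96 [482.9 239.9  -0.7] [218.7 213. ]
top marker 0.68 [371.2  89.6   1.1] [286.8 263.1]
top marker 0.46 [552.1  39.3   2. ] [308.8 181.7]
```

View pics/z20.png

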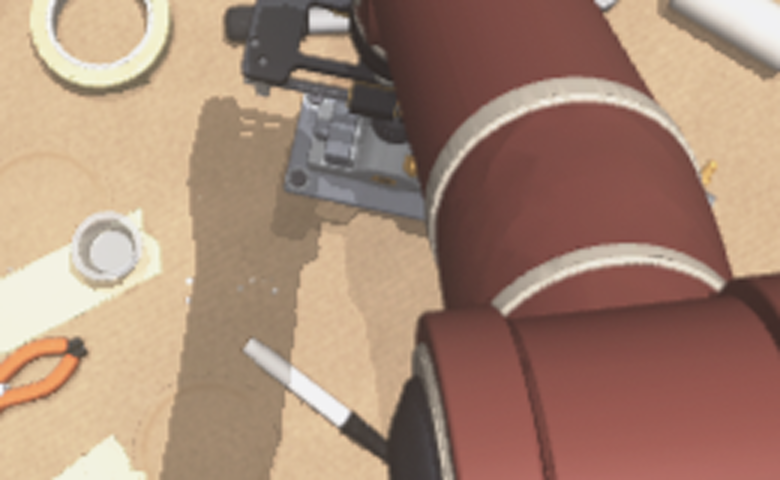

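View pics/side20.png

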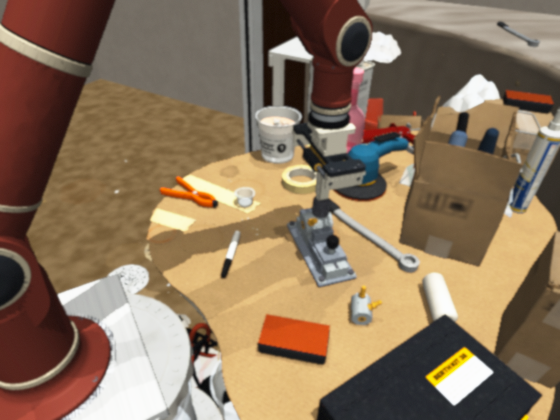

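The side picture shows the cap on the stud at (320,205), the knob at (332,240) in its shut position, and the cup, pen and block where they started. The hand is pressing with about 30 N, so I am handing in.

```bash
python3 -c "
from bench import arm,ticket
print(arm.sense()['contact_force']);print(ticket.sign_off())"
```

```text
[-7.36182687  0.23775988 30.4301974 ]
the job is handed in; nothing more can be done
None
```

The job is done and handed in at about 32.5 s of the 72 s allowed. No verdict was reported.

**What I did**
- **Jaw open:** I pulled the jaw back by its knob, about 33 mm by the tool reading.
- **Manifold turned:** I rolled the larger manifold over one face, with the stud between the fingers. It landed flat with the stud up, tip at about 113 mm.
- **Jaw shut:** I pushed the jaw home with about 29 N, until it stopped moving.
- **Cap fitted:** I set the cap on the stud, let go, and pressed it with closed fingertips. It gave way and came to a hard stop at TCP height 203.9 mm; fully home works out at 204.
- **Press held:** I pressed up to about 42 N with the fingertips, then eased back. It was handed in with the hand still pressing at about 30 N.

**Last checks**
- **Fixture:** The knob was back at its shut position.
- **Cup and pen:** Both were found where they started.
- **Sanding block:** It was where it started in the side camera. In the last top view the arm hid it.

**What disagreed or was not clean**
- **Cap and stud position:** The side camera put the cap and stud about 4 mm further in x than the wrist and top cameras. I followed the wrist camera, and the stud nose entered the cap's bore without resistance.
- **Click force:** I did not catch the peak force of the click; I only saw the drop of about 5.5 mm.
- **Sideways force:** About 7 N of sideways force remains in the final press.

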